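Clamp a seed jar on the shaker with the toggle clamp and its operating bar

ROBOT

A 6-joint arm with a two-finger parallel gripper is mounted at the origin on the work surface; the furniture and walls round the work are solid. World frame = base frame: x ahead of the robot, y to its left, z up, the work surface at z = 0. Lengths are in m, angles in rad, forces in N, time in s.
With the tool pointing down it reaches from about 0.15 to 0.775 m from the base axis. Payload 6.1 kg.
Tool frame: the origin (TCP) lies at the very end of the fingers, on their centre line; the grasp point (between the pads) lies 19 mm behind it; z points along the fingers, y is the line along which they close (so a half turn about z gives the same grasp; the last joint's range is limited). The gripper opens to 85 mm and grips with 20 to 120 N. Pads are 22 mm wide; open, the fingers measure 114 mm over their backs; the gripper's body (76 mm by 85 mm) begins 54 mm behind the grasp point. The pads swing forward as they close: fully open they stand 13 mm farther back than shut.
Start: joints at [-1.106, 0.126, -0.04, 1.405, 0, 1.571], TCP at [0.235, -0.469, 0.231] pointing down, gripper open.
Joint ranges: [-2.72, 2.72], [-0.95, 1.95], [-1.27, 1.35], [-1.78, 2.02], [-1.46, 1.47], [-3.14, 3.14]. Speed limits (rad/s): [2.39, 2.39, 3.01, 3.14, 3.14, 3.14].

INTERFACE

Orientations are given as [roll, pitch, yaw] about the fixed x, y, z axes, in that order (R = Rz(yaw) Ry(pitch) Rx(roll)).
In Python, from plant import * gives the robot as it stands.
- The arm moves only by the tool play_rows, never from a script. Its argument "motion" is a list of rows, each an object with "travel": the shift along the tool's x, y, z in m, a list of three; "rot": the turn, a rotation vector about the tool's x, y, z in rad, a list of three. In form: [{"travel": [tx, ty, tz], "rot": [wx, wy, wz]}, ...]. A call has 1 to 12 rows; each row is the pose to reach, as a shift and turn from the pose commanded when the call began, along the tool's axes at that moment; what a row does not reach only later rows make up. A row lasts 1/8 s, in which the tool goes at most 62.5 mm and 10.7 degrees, less where a joint would pass 70% of its speed; a pose out of reach is approached as far as the arm can. A call with a gripper value outside its range is refused whole. "gripper" is the opening, from 0 (shut) to 1 (fully open), set as the call begins (left out, the last holds). The fingers move at their own pace and stop on an object; "grip_force" is the grip in N (left out, the last holds). Time passes only in rows, so rows that repeat a pose let the fingers close. It gives the time, the measured TCP pose, the force, the opening and the grip force at its end, in the units of the state.
- sense(): the state, without advancing time (a new reading comes with each control period).
- grab_frame(name): name is "side" or "top" or "wrist"; returns the picture (420x560x3 uint8, blue, green, red); there is no depth.
- camera_info(name): a dict with "fx", "fy", "cx", "cy" (pixels), "eye" and "attitude" of the camera in the world; the wrist camera has in their place "hand_eye" (4x4, takes a point from camera to tool coordinates, whose origin is the TCP and whose axes are the flange's). Camera axes: x right, y down, z forward; pixel columns grow to the right and rows downward; lengths in m; the calibration is good to about 2 mm. A picture is of the moment at which its call begins: read the wrist's pose just before it. camera_info takes no time and is no camera call.
- sign_off(): hands the job in; it is judged then, once.
Trained networks look in the newest picture that a camera, given by its name, has taken for a name from the list of things; names that differ only in an ending like _2 or _b are one class to them, and where a whole thing is asked for, a point or a joint stands for the part that bears it (a point fixed in the world has none). Each returns a list of dicts, best first, with "conf" (0 to 1); they miss things now and then, are a little off and sometimes report something else, mostly with a low value. They report only what shows in the picture. A call takes as long as a camera call.
- find_in(label, camera): "centre" ([x, y, z] in m, in world coordinates, good to about 4 mm: the middle of the surface that is visible of it).
- pinpoint(label, camera): "centre" ([x, y, z] in m, in world coordinates, good to about 4 mm: a listed point, or the origin of a listed thing).
The state is a dict: "time": time; "q": joint angles; "joint_velocities": joint speeds; "effort": joint torques, N m; "tcp_pos": TCP position; "tool_rot": TCP orientation; "contact_force": force on the tool from outside, world axes, zero at the start; "ft_torque": the same for the moment, N m; "finger_gap": finger opening in m; "grasp_force": force on a finger pad.
Only numpy, scipy, OpenCV 4.12 (cv2) and the standard library are available. Lean on these libraries where they do the work, as an engineer would, in place of code of your own. Each camera call takes 0.05 s, during which the arm holds its last target. There are 200 camera calls.

TASK

Get the seed jar ready for shaking: first hook the vee-shaped stop bracket into the upper row of slots of the shaker's end plate (tabs in, then down until fully home), then stand the jar upright on the platform in the bracket's vee. Slip the loose operating bar fully over the toggle clamp's short stub and swing it past the dead point until the clamp locks at its stop and pins the jar; work the clamp with the bar only, never with the gripper itself. Then pull the bar off and lay it flat on the bench, off the shaker.

Things in the scene. Friction and masses are not known exactly. Their poses are not given: they have to be found in the camera images.
- shaker: low white bench shaker with an aluminium platform, fixed, 170 (x) x 330 (y) mm, platform top 75 mm above the bench. Origin: centre of its underside. Its +y end carries the toggle clamp, its -y end the upright slotted end plate (76 mm wide, 5 mm thick, top 102 mm above the platform). The clamp's plunger runs along the shaker's y axis, 55 mm above the platform
- clamp_axis (a point): point on the platform top where the middle of the jar's foot stands once the jar touches both sides of the seated bracket's vee. With the clamp open, the clamp pad then stands about 16 mm from the jar. Beware: a shelf overhangs from world x = 0.575, 0.44 m up (y below 0.08), and a gas tap juts out to x = 0.55 at y = -0.27, 0.28 to 0.32 m up
- upper_slots (a point): on the end plate's inner face (facing the shaker's +y), midway between the two slots of the upper row, at the height of their lower edge (65 mm above the platform). Axes as the shaker's. The two slots are centred 18 mm either side in x, each 12 mm wide and 26 mm high; there is a like row 35 mm lower. The space behind the plate is free
- bracket_grip (a point): loose steel stop bracket with a black rubber vee, 86 mm long (y), 56 mm wide (x), 44 mm high, 0.22 kg; it stands upright on the 4 mm white sheet on the bench. This point: mid-length of its neck (24 mm wide in x, 46 mm long in y, from 12 mm below to 22 mm above this point), half-way up. Its own -y side is a flange with two hook tabs, its +y side the 120 degree vee, whose apex lies 31 mm from here; a jar in the vee stands with its axis 68 mm from here
- bracket_tabs (a point): on the bracket's flange back face (28 mm along -y from bracket_grip, 8 mm higher), midway between the tabs, at the height of their shanks' underside. Axes as the bracket's. Tabs at x = +-18 mm, 6 mm wide, reaching 11 mm back; their shanks are 11 mm high and at the end hooks hang 9 mm below the shank underside. To enter, this point must be 9 to 15 mm above upper_slots; when home the two points coincide within about 2 mm and the shanks rest on the slots' lower edges
- jar_center (a point): glass seed jar with black lid, 64 mm diameter, 96 mm high, lid 54 mm diameter (top 10 mm is lid alone), about 0.2 kg, standing on the white sheet. This point: its axis, half-way up (48 mm)
- bar_grip (a point): loose operating bar, a straight square steel tube 200 mm long, 24 mm square, its rear half a black rubber sleeve 26 mm square; 0.28 kg, lies flat on the bench. This point: where to hold it, on its axis (13 mm above the bench), near its balance point and 115 mm behind its open mouth. Its x axis runs along the bar towards the mouth
- bar_mouth (a point): centre of the bar's open mouth (a square hole 19 mm wide, 60 mm deep, into which the stub goes). Axes as bar_grip's
- lever_pivot (a point): vertical pivot of the clamp lever, at the stub's height (130 mm above the bench), fixed on the shaker. A lamp hangs along world y = 0.42, 0.43 m up
- stub_shoulder (a point): root of the lever's stub, 28 mm from the pivot, where the bar's mouth comes to when fully slipped on. Moves with the lever; its y axis runs outwards along the stub. The stub is 14 mm square, level, 50 mm long, its last 8 mm narrowed to 9 mm
- stub_tip (a point): free tip of the stub, 78 mm from the pivot, 50 mm from the shoulder, on the stub's axis
- lever (a joint): clamp lever's angle, rad; grows clockwise seen from above as it closes. 0: open (stub 42 degrees from the shaker's +y towards its -x). A spring resists with up to 1.8 N m (12 N at bar_grip) and throws it back open unless it passes the dead point at 1.05 (stub 18 degrees past the shaker's +y, towards its +x); past that it locks itself at its stop, 1.147. The bar has about 6 degrees of play on the stub
- pad (a joint): how far the plunger's spring-mounted rubber pad is pushed in, m: 0 when free, about 0.005 when a jar is clamped between it and the vee

How it is judged:
On the way, in this order (a step that is already met when the one before it is completed fails the run):
1. the bracket hangs home in the upper row of slots (x of bracket_tabs in the frame of upper_slots between -0.006 and 0.006 m and y of bracket_tabs in the frame of upper_slots between -0.004 and 0.005 m and z of bracket_tabs in the frame of upper_slots between -0.004 and 0.004 m and angle between bracket_tabs's own z axis and vertical below 0.12 rad), for 0.2 s.
2. the jar stands upright on the platform in the bracket's vee, the clamp still open and the jar let go (all of step 1 and angle between jar_center's own z axis and vertical below 0.08 rad and z of jar_center in the frame of shaker between 0.118 and 0.128 m and x of jar_center in the frame of shaker between -0.02 and 0.02 m and y of jar_center in the frame of shaker between -0.062 and -0.032 m and value of joint lever below 0.3 rad and contact force between the fingers and jar below 0.1 N), for 0.2 s.
3. the clamp is past its dead point, thrown with the bar on its stub (value of joint lever above 1.06 rad and distance between bar_mouth and stub_shoulder below 0.02 m), for 0.2 s.
At the end, for the whole second after the job is handed in: The clamp is locked past its dead point (lever over 1.09), its pad pushed in over 3 mm by the upright jar, which stands on the platform in the vee; the bracket is home in the upper slots within 4 mm; the bar lies flat on the bench, at rest, off the shaker (all of step 1 and angle between jar_center's own z axis and vertical below 0.08 rad and z of jar_center in the frame of shaker between 0.118 and 0.128 m and x of jar_center in the frame of shaker between -0.01 and 0.01 m and y of jar_center in the frame of shaker between -0.06 and -0.039 m and value of joint lever above 1.09 rad and value of joint pad above 0.003 m and height (world z) of bar_grip below 0.03 m and angle between bar_grip's own x axis and vertical above 1.5 rad and linear speed of bar below 0.02 m/s and contact force between bar and shaker below 0.1 N); the robot touches nothing.
It fails at once if the clamp lever is pushed with the gripper or arm instead of the bar (contact force between any of the fingers, the arm and lever above 3 N).
It also fails if it takes over 72 s, if anything falls off the work surface, if the arm or the gripper's body presses on something with over 40 N, if the wrist force passes 120 N, or if a joint passes its speed limit or range.

## Working session

There is one attempt and no reset: what is moved stays moved. The work goes in short steps, Python scripts to look and compute and a tool call to move; the robot and the scene stay as the last step left them, time stands still between calls to the robot, and variables do not carry over. Pictures are saved under pics/ and viewed, at most 10 in all, crops included, and the job is handed in when it is done.

Besides the shell and the picture viewer there is one more tool, called after "Emit:" in YAML: its name, and indented under it one key for each argument. play_rows: Moves the arm, as the interface text tells. Its arguments: {"type":"object","properties":{"motion":{"type":"array","items":{"type":"object","properties":{"travel":{"type":"array","items":{"type":"number"}},"rot":{"type":"array","items":{"type":"number"}}}}},"gripper":{"type":"number"},"grip_force":{"type":"number"}},"required":["motion"]}

```bash
mkdir -p pics; ls; cat > h.py <<'E'
from plant import *
import numpy as np, cv2
from scipy.spatial.transform import Rotation as R
np.set_printoptions(precision=4,suppress=True)
def pp(labels,cams=("top","side")):
    for l in labels:
        for c in cams:
            try:
                r=pinpoint(l,c)
                print(l,c,[(np.round(d["centre"],4).tolist(),round(d["conf"],2)) for d in r[:2]])
            except Exception as e: print(l,c,e)
E
python3 - <<'E'
from h import *
s=sense();print(s)
for c in("top","side"):
    f=grab_frame(c);cv2.imwrite(f"pics/{c}0.png",f);print(c,camera_info(c))
print(camera_info("wrist"))
pp(["shaker","upper_slots","bracket_grip","bracket_tabs","jar_center","bar_grip","bar_mouth","lever_pivot","stub_shoulder","stub_tip","clamp_axis"])
print(sense()["time"])
E
```

```text
pics
{'time': 0.0, 'q': array([-1.106 ,  0.1264, -0.0406,  1.4054, -0.0001,  1.5708]), 'joint_velocities': array([-0.0007, -0.0006, -0.0002, -0.0016, -0.0009,  0.0002]), 'effort': array([ -0.0006, -43.5913,  35.2924,   0.0175,  -0.    ,  -0.    ]), 'tcp_pos': array([ 0.2351, -0.4689,  0.2305]), 'tool_rot': array([-3.14  ,  0.0001,  0.4648]), 'contact_force': array([-0.6379,  0.0779, -0.3028]), 'ft_torque': array([ 0.0213,  0.0802, -0.0036]), 'grasp_force': 0.0, 'finger_gap': 0.08554980779435198}
top {'fx': 516.1884348643915, 'fy': 516.1884348643915, 'cx': 282.366631599004, 'cy': 217.22638152928593, 'eye': array([ 0.107 , -0.0829,  1.633 ]), 'attitude': array([-2.9382, -0.0043, -1.5251])}
side {'fx': 434.9988629769039, 'fy': 434.9988629769039, 'cx': 286.4265057247307, 'cy': 207.4818876832123, 'eye': array([0.464 , 0.5399, 1.001 ]), 'attitude': array([-2.5372,  0.0011,  3.0922])}
{'fx': 313.15412767038026, 'fy': 313.15412767038026, 'cx': 275.45747834396957, 'cy': 211.9689432179664, 'hand_eye': array([[-0.0002, -0.9512, -0.3085,  0.0794],
       [ 1.    ,  0.0001, -0.0009,  0.0002],
   
[... 616 characters left out ...]
67), ([0.3592, 0.3015, 0.0169], 0.19)]
jar_center side [([0.4402, -0.4241, 0.0533], 0.6)]
bar_grip top [([0.3618, 0.3022, 0.0152], 0.58)]
bar_grip side []
bar_mouth top [([0.4722, 0.3322, 0.0125], 0.58)]
bar_mouth side []
lever_pivot top [([0.4896, 0.1199, 0.1278], 0.62)]
lever_pivot side [([0.4831, 0.1176, 0.1338], 0.84)]
stub_shoulder top [([0.4687, 0.1424, 0.1304], 0.78)]
stub_shoulder side [([0.4689, 0.1382, 0.13], 0.79)]
stub_tip top [([0.4351, 0.1827, 0.1284], 0.9), ([0.4871, 0.1197, 0.1282], 0.34)]
stub_tip side [([0.4398, 0.1853, 0.1274], 0.76)]
clamp_axis top [([0.4699, -0.0617, 0.0755], 0.85), ([0.4726, 0.3313, 0.0131], 0.42)]
clamp_axis side [([0.4737, -0.0568, 0.0788], 0.56)]
1.2
```

View pics/top0.png

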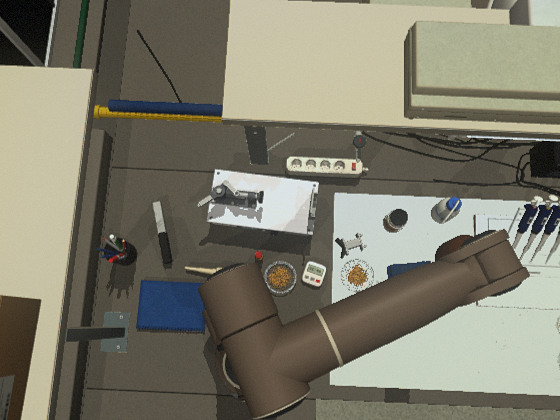

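View pics/side0.png

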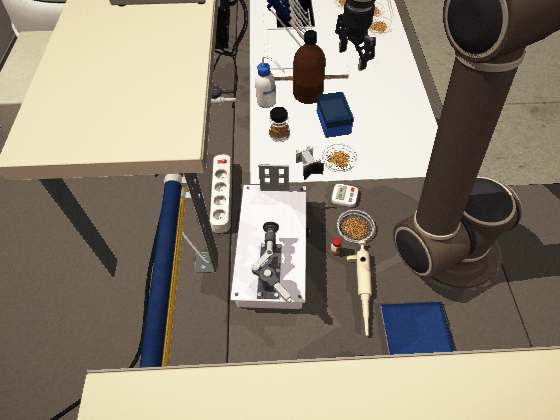

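The top view shows the shaker at about (265,205) px, the bar at (162,235), the bracket at (352,245) and the jar at (397,220). The side view shows the slotted plate at (274,178), with the stub pointing to the lower right. The detections agree with each other, so I'm moving above the bracket.

Emit:
play_rows:
  motion:
    - {"travel": [0.05, -0.025, 0.0], "rot": [0, 0, -0.18]}
    - {"travel": [0.1, -0.05, 0.02], "rot": [0, 0, -0.36]}
    - {"travel": [0.15, -0.075, 0.05], "rot": [0, 0, -0.54]}
    - {"travel": [0.193, -0.099, 0.07], "rot": [0, 0, -0.72]}
    - {"travel": [0.193, -0.099, 0.09], "rot": [0, 0, -0.9]}
    - {"travel": [0.193, -0.099, 0.09], "rot": [0, 0, -1.08]}
    - {"travel": [0.193, -0.099, 0.09], "rot": [0, 0, -1.25]}
    - {"travel": [0.193, -0.099, 0.09], "rot": [0, 0, -1.41]}
    - {"travel": [0.193, -0.099, 0.09], "rot": [0, 0, -1.41]}
    - {"travel": [0.193, -0.099, 0.09], "rot": [0, 0, -1.41]}
  gripper: 1

```text
time: 2.45
tcp_pos: [0.3635, -0.2943, 0.1413]
tool_rot: [3.142, 0.0, 1.872]
contact_force: [0.1, 0.7, -0.4]
finger_gap: 0.0855
grasp_force: 0.0
```

```bash
cat >> h.py <<'E'
def go(p,yaw=None):
    s=sense();Rt=R.from_euler("xyz",s["tool_rot"])
    t=Rt.inv().apply(np.array(p)-s["tcp_pos"])
    rv=[0,0,0] if yaw is None else (Rt.inv()*R.from_euler("xyz",[np.pi,0,yaw])).as_rotvec()
    print("GO",t,np.array(rv))
def st():
    s=sense();print(s["time"],s["tcp_pos"],s["tool_rot"],s["contact_force"],s["finger_gap"],s["grasp_force"],s["q"])
E
python3 - <<'E'
from h import *
st()
grab_frame("wrist")
pp(["bracket_grip","bracket_tabs"],("wrist",))
grab_frame("wrist")
pp(["bracket_grip","bracket_tabs"],("wrist",))
cv2.imwrite("pics/w1.png",grab_frame("wrist"))
E
```

```text
2.45 [ 0.3635 -0.2943  0.1413] [3.1415 0.0001 1.8722] [ 0.1401  0.6776 -0.3598] 0.08551898699555999 0.0 [-0.6806  0.0341 -0.3373  1.1993  0.      0.5888]
bracket_grip wrist [([0.3622, -0.2964, 0.0246], 0.78)]
bracket_tabs wrist [([0.374, -0.3236, 0.0311], 0.68)]
bracket_grip wrist [([0.3606, -0.2983, 0.0249], 0.69)]
bracket_tabs wrist [([0.3731, -0.3194, 0.0298], 0.64)]
```

View pics/w1.png

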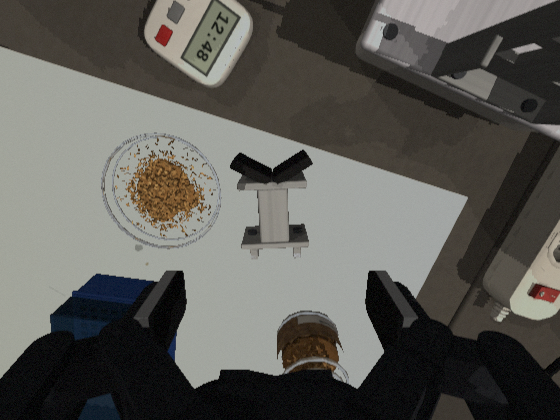

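The wrist view shows the bracket centred at (273,215) px, turned slightly anticlockwise relative to the tool and clear of the fingers. I'm descending with a small correction and then gripping.

Emit:
play_rows:
  motion:
    - {"travel": [-0.0015, -0.001, 0.05], "rot": [0, 0, -0.05]}
    - {"travel": [-0.0015, -0.001, 0.1], "rot": [0, 0, -0.05]}
    - {"travel": [-0.0015, -0.001, 0.128], "rot": [0, 0, -0.05]}
    - {"travel": [-0.0015, -0.001, 0.128], "rot": [0, 0, -0.05]}
    - {"travel": [-0.0015, -0.001, 0.128], "rot": [0, 0, -0.05]}

```text
time: 3.42
tcp_pos: [0.3636, -0.2966, 0.0145]
tool_rot: [3.141, 0.001, 1.925]
contact_force: [0.4, 0.3, 1.2]
finger_gap: 0.0854
grasp_force: 0.0
```

Emit:
play_rows:
  motion:
    - {"travel": [0, 0, 0], "rot": [0, 0, 0]}
    - {"travel": [0, 0, 0], "rot": [0, 0, 0]}
    - {"travel": [0, 0, 0], "rot": [0, 0, 0]}
    - {"travel": [0, 0, 0], "rot": [0, 0, 0]}
    - {"travel": [0, 0, 0], "rot": [0, 0, 0]}
    - {"travel": [0, 0, 0], "rot": [0, 0, 0]}
  gripper: 0
  grip_force: 60

```text
time: 4.18
tcp_pos: [0.3633, -0.2963, 0.0139]
tool_rot: [3.141, 0.001, 1.925]
contact_force: [-0.0, -0.0, 5.3]
finger_gap: 0.0233
grasp_force: 59.6
```

Emit:
play_rows:
  motion:
    - {"travel": [0, 0, -0.04], "rot": [0, 0, 0]}
    - {"travel": [0, 0, -0.1], "rot": [0, 0, 0]}
    - {"travel": [0, 0, -0.16], "rot": [0, 0, 0]}
    - {"travel": [0.015, 0.02, -0.216], "rot": [0, 0, 0]}
    - {"travel": [0.05, 0.055, -0.216], "rot": [0, 0, 0.1]}
    - {"travel": [0.09, 0.1, -0.216], "rot": [0, 0, 0.2]}
    - {"travel": [0.13, 0.14, -0.216], "rot": [0, 0, 0.3]}
    - {"travel": [0.161, 0.174, -0.216], "rot": [0, 0, 0.425]}
    - {"travel": [0.161, 0.174, -0.216], "rot": [0, 0, 0.425]}
    - {"travel": [0.161, 0.174, -0.216], "rot": [0, 0, 0.425]}

```text
time: 5.42
tcp_pos: [0.4699, -0.0847, 0.2287]
tool_rot: [-3.14, 0.0, 1.501]
contact_force: [-0.3, 0.1, -2.4]
finger_gap: 0.0235
grasp_force: 59.5
```

```bash
python3 - <<'E'
from h import *
st()
for i in range(2):
    grab_frame("wrist")
    pp(["upper_slots","bracket_grip","bracket_tabs"],("wrist",))
for i in range(2):
    grab_frame("top"); grab_frame("side")
    pp(["shaker","lever_pivot","stub_tip","upper_slots"])
f=grab_frame("wrist");cv2.imwrite("pics/w2.png",f)
E
```

```text
5.425 [ 0.4699 -0.0847  0.2287] [-3.14    0.0003  1.5012] [-0.3301  0.0776 -2.3612] 0.023456517944687907 59.52366828918457 [-0.178   0.0373 -0.1422  1.3929 -0.0004  1.4624]
upper_slots wrist []
bracket_grip wrist [([0.4679, -0.0852, 0.2384], 0.71), ([0.4693, -0.0075, -0.0017], 0.56)]
bracket_tabs wrist [([0.4676, -0.1114, 0.2454], 0.72)]
upper_slots wrist []
bracket_grip wrist [([0.4684, -0.0866, 0.2388], 0.78)]
bracket_tabs wrist [([0.469, -0.1109, 0.2464], 0.82)]
shaker top [([0.4878, 0.1194, 0.1256], 0.48)]
shaker side [([0.476, -0.011, 0.0056], 0.6)]
lever_pivot top [([0.4874, 0.1201, 0.1275], 0.59)]
lever_pivot side [([0.4713, -0.0838, 0.2448], 0.74), ([0.4857, 0.1196, 0.1328], 0.73)]
stub_tip top [([0.4386, 0.1819, 0.1259], 0.85)]
stub_tip side [([0.4404, 0.1864, 0.1302], 0.63)]
upper_slots top [([0.4681, -0.1543, 0.1376], 0.97), ([0.4669, 0.1387, 0.1317], 0.36)]
upper_slots side []
shaker top []
shaker side [([0.4751, -0.0107, 0.0021], 0.65)]
lever_pivot top [([0.4864, 0.1202, 0.1286], 0.78)]
lever_pivot side [([0.4841, 0.1186, 0.1336], 0.65)]
stub_tip top [([0.4352, 0.1799, 0.1294], 0.94)]
stub_tip side [([0.4416, 0.1881, 0.1296], 0.81)]
upper_slots top [([0.4694, -0.1533, 0.1373], 0.78)]
upper_slots side [([0.465, -0.158, 0.1408], 0.73)]
```

View pics/w2.png

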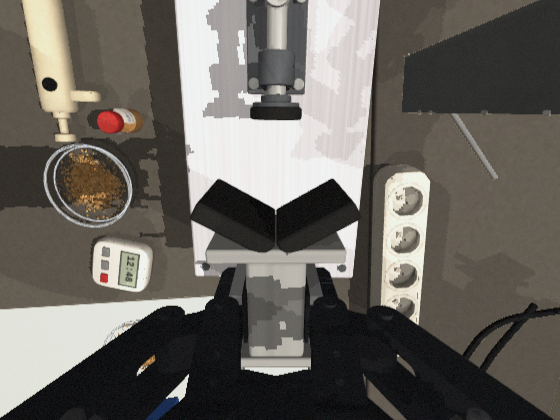

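The wrist view shows the bracket square in the fingers, with the neck at column 276 and the vee apex at (276,247). The platform edges and the clamp pad at (275,108) are visible, so I'll get the shaker yaw from these.

```bash
cat >> h.py <<'E'
def bp(cam,uv,z,pose=None):
    K=camera_info(cam); uv=np.atleast_2d(uv).astype(float)
    r=np.c_[(uv[:,0]-K["cx"])/K["fx"],(uv[:,1]-K["cy"])/K["fy"],np.ones(len(uv))]
    if cam=="wrist":
        p,e=pose; Rt=R.from_euler("xyz",e); H=K["hand_eye"]
        o=Rt.apply(H[:3,3])+p; d=Rt.apply(r@H[:3,:3].T)
    else:
        o=K["eye"]; d=R.from_euler("xyz",K["attitude"]).apply(r)
    return o+d*((z-o[2])/d[:,2])[:,None]
E
python3 - <<'E'
from h import *
f=cv2.imread("pics/w2.png")
g=cv2.GaussianBlur(f,(5,5),0).astype(int).sum(2)
s=sense();pose=(s["tcp_pos"],s["tool_rot"])
L=[];Rr=[]
for v in range(5,170,5):
    row=np.diff(g[v]); 
    l=150+np.argmax(row[150:215]); r=340+np.argmin(row[340:400]); L.append((l+.5,v));Rr.append((r+.5,v))
for E,m in ((L,"L"),(Rr,"R")):
    P=bp("wrist",E,0.075,pose)[:,:2]
    k=np.polyfit(P[:,1],P[:,0],1)
    for _ in range(4):
        res=P[:,0]-np.polyval(k,P[:,1]); ok=abs(res)<max(0.0015,np.median(abs(res))*2); k=np.polyfit(P[ok,1],P[ok,0],1)
    print(m,k,ok.sum(),"x at y=-.06:",np.polyval(k,-.06),"yaw",-np.arctan(k[0]))
print(bp("wrist",[[275,113]],.13,pose),bp("wrist",[[197,277],[352,277]],.075,pose))
f=grab_frame("top");cv2.imwrite("pics/top1.png",cv2.resize(f[140:270,180:350],None,fx=4,fy=4,interpolation=2))
E
```

```text
L [0.0844 0.3926] 33 x at y=-.06: 0.3875166195886443 yaw -0.08421761407543936
R [0.0849 0.5609] 33 x at y=-.06: 0.5557846069997564 yaw -0.0847057122130027
[[ 0.4757 -0.0074  0.13  ]] [[ 0.3807 -0.1682  0.075 ]
 [ 0.5455 -0.1799  0.075 ]]
```

View pics/top1.png

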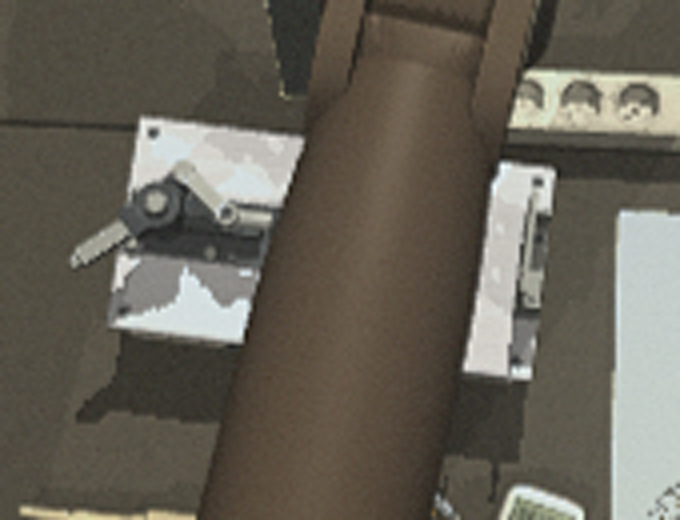

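The crop shows the clamp at about (150,205) in the crop, with the stub pointing down-left, and the plate at (530,250). The arm hides the middle. I'll check the plate's x from the first side picture.

```bash
python3 - <<'E'
from h import *
f=cv2.imread("pics/side0.png")
cv2.imwrite("pics/s0c.png",cv2.resize(f[155:205,230:320],None,fx=8,fy=8,interpolation=cv2.INTER_CUBIC))
E
```

```text
(no output)
```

View pics/s0c.png

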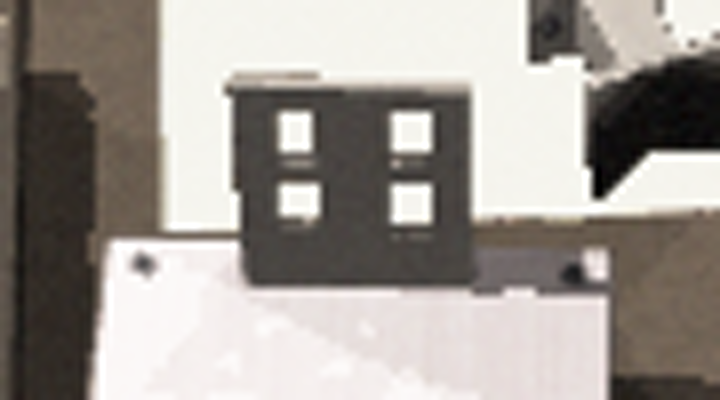

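```bash
python3 - <<'E'
from h import *
c=lambda x,y:[x/8+230-.5,y/8+155-.5]
print(bp("side",[c(353.5,153)],.14))
print(bp("side",[c(358.5,284)],.075))
print(bp("side",[c(105,240),c(608,250)],.075))
E
```

```text
[[ 0.4627 -0.1602  0.14  ]]
[[ 0.4628 -0.157   0.075 ]]
[[ 0.5472 -0.1798  0.075 ]
 [ 0.3789 -0.1671  0.075 ]]
```

Emit:
play_rows:
  motion:
    - {"travel": [-0.01, 0, 0.04], "rot": [0, 0, 0.015]}
    - {"travel": [-0.02, 0, 0.08], "rot": [0, 0, 0.015]}
    - {"travel": [-0.024, 0, 0.0962], "rot": [0, 0, 0.015]}
    - {"travel": [-0.024, 0, 0.0962], "rot": [0, 0, 0.015]}
    - {"travel": [-0.024, 0, 0.0962], "rot": [0, 0, 0.015]}
    - {"travel": [-0.024, 0, 0.0962], "rot": [0, 0, 0.015]}

```text
time: 7.68
tcp_pos: [0.4696, -0.1086, 0.1346]
tool_rot: [3.139, 0.0, 1.485]
contact_force: [0.0, 0.7, -1.7]
finger_gap: 0.023
grasp_force: 59.4
```

```bash
python3 - <<'E'
from h import *
st()
for c in("wrist","top","side"): grab_frame(c)
pp(["bracket_tabs","bracket_grip"],("wrist","side"))
f=grab_frame("side")
cv2.imwrite("pics/s1c.png",cv2.resize(f[150:210,230:320],None,fx=8,fy=8,interpolation=cv2.INTER_CUBIC))
E
```

```text
7.675 [ 0.4696 -0.1086  0.1346] [3.1391 0.0003 1.4851] [ 0.0298  0.6585 -1.7224] 0.023003073875607995 59.42584812641144 [-0.2273  0.0614 -0.3234  1.1834  0.0001  1.4292]
bracket_tabs wrist [([0.4699, -0.1359, 0.1503], 0.65)]
bracket_tabs side [([0.4704, -0.1328, 0.1513], 0.95)]
bracket_grip wrist [([0.469, -0.1089, 0.1451], 0.55)]
bracket_grip side [([0.4701, -0.1084, 0.148], 0.68)]
```

View pics/s1c.png

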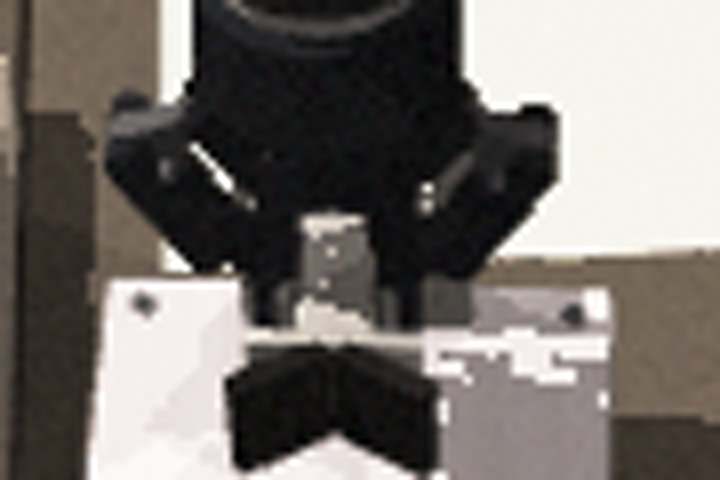

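```bash
python3 - <<'E'
from h import *
c=lambda x,y:[x/8+230-.5,y/8+150-.5]
print(bp("side",[c(335,345),c(230,375),c(437,378)],.1686))
print(bp("side",[c(245,337),c(422,337)],.156), bp("side",[c(335,218)],.168))
st()
E
```

```text
[[ 0.4702 -0.0791  0.1686]
 [ 0.5015 -0.0696  0.1686]
 [ 0.4404 -0.0655  0.1686]]
[[ 0.4974 -0.0929  0.156 ]
 [ 0.4439 -0.0902  0.156 ]] [[ 0.4687 -0.1279  0.168 ]]
8.075 [ 0.4687 -0.1086  0.1332] [ 3.1415 -0.      1.4849] [ 0.3086 -0.1615 -2.3261] 0.023287294654738434 59.42562639713287 [-0.2277  0.0623 -0.3257  1.1827  0.      1.429 ]
```

Emit:
play_rows:
  motion:
    - {"travel": [0, -0.001, 0], "rot": [0, 0, 0]}
    - {"travel": [-0.005, -0.001, 0], "rot": [0, 0, 0]}
    - {"travel": [-0.01, -0.001, 0], "rot": [0, 0, 0]}
    - {"travel": [-0.014, -0.001, 0], "rot": [0, 0, 0]}
    - {"travel": [-0.014, -0.001, 0], "rot": [0, 0, 0]}
    - {"travel": [-0.014, -0.001, 0], "rot": [0, 0, 0]}

```text
time: 8.82
tcp_pos: [0.4664, -0.1225, 0.1331]
tool_rot: [-3.142, -0.0, 1.485]
contact_force: [0.5, 0.1, -2.2]
finger_gap: 0.0231
grasp_force: 59.4
```

Emit:
play_rows:
  motion:
    - {"travel": [-0.003, 0, 0], "rot": [0, 0, 0]}
    - {"travel": [-0.005, 0, 0], "rot": [0, 0, 0]}
    - {"travel": [-0.007, 0, 0], "rot": [0, 0, 0]}
    - {"travel": [-0.007, 0, 0], "rot": [0, 0, 0]}
    - {"travel": [-0.007, 0, 0], "rot": [0, 0, 0]}

```text
time: 9.45
tcp_pos: [0.466, -0.1283, 0.1332]
tool_rot: [3.141, -0.003, 1.485]
contact_force: [0.6, 4.9, -1.4]
finger_gap: 0.0234
grasp_force: 59.7
```

Emit:
play_rows:
  motion:
    - {"travel": [0.001, 0, 0], "rot": [0, 0, 0]}
    - {"travel": [0.001, 0, 0.004], "rot": [0, 0, 0]}
    - {"travel": [0.001, 0, 0.008], "rot": [0, 0, 0]}
    - {"travel": [0.001, 0, 0.012], "rot": [0, 0, 0]}
    - {"travel": [0.001, 0, 0.014], "rot": [0, 0, 0]}
    - {"travel": [0.001, 0, 0.014], "rot": [0, 0, 0]}
    - {"travel": [0.001, 0, 0.014], "rot": [0, 0, 0]}

```text
time: 10.32
tcp_pos: [0.4659, -0.1283, 0.1198]
tool_rot: [3.141, -0.0, 1.485]
contact_force: [-2.1, 3.0, 4.9]
finger_gap: 0.0233
grasp_force: 60.5
```

```bash
python3 - <<'E'
from h import *
st()
for c in("wrist","side"): grab_frame(c)
pp(["bracket_tabs","bracket_grip"],("wrist","side"))
E
```

```text
10.325 [ 0.4659 -0.1283  0.1198] [ 3.1412 -0.0002  1.4848] [-2.1195  3.0207  4.8517] 0.02329989180573756 60.53816020488739 [-0.2689  0.0718 -0.3455  1.1531  0.0002  1.3879]
bracket_tabs wrist [([0.4653, -0.1548, 0.1351], 0.95)]
bracket_tabs side [([0.4637, -0.153, 0.1392], 0.83)]
bracket_grip wrist [([0.4648, -0.1295, 0.1282], 0.85)]
bracket_grip side [([0.4686, -0.1245, 0.136], 0.8), ([0.4746, -0.0569, 0.0753], 0.42)]
```

Seated: the vertical force turned positive at the expected depth. I'm releasing and heading for the jar.

Emit:
play_rows:
  motion:
    - {"travel": [0, 0, 0], "rot": [0, 0, 0]}
    - {"travel": [0, 0, 0], "rot": [0, 0, 0]}
    - {"travel": [0, 0, 0], "rot": [0, 0, 0]}
    - {"travel": [0, 0, -0.03], "rot": [0, 0, 0]}
    - {"travel": [0, 0, -0.08], "rot": [0, 0, 0]}
    - {"travel": [0, 0, -0.12], "rot": [0, 0, 0]}
    - {"travel": [-0.04, -0.005, -0.12], "rot": [0, 0, 0]}
    - {"travel": [-0.09, -0.012, -0.12], "rot": [0, 0, 0]}
    - {"travel": [-0.144, -0.018, -0.12], "rot": [0, 0, 0]}
  gripper: 1

```text
time: 11.75
tcp_pos: [0.4354, -0.2717, 0.2393]
tool_rot: [3.141, 0.0, 1.486]
contact_force: [0.0, 0.3, -0.3]
finger_gap: 0.0854
grasp_force: 0.0
```

```bash
python3 - <<'E'
from h import *
st()
grab_frame("top");grab_frame("side")
pp(["bracket_tabs","upper_slots"],("top","side"))
go([.441,-.4255,.2])
E
```

```text
11.75 [ 0.4354 -0.2717  0.2393] [3.1409 0.0005 1.4859] [ 0.0258  0.3128 -0.3054] 0.08540787766904162 0.0 [-0.5577  0.103  -0.0478  1.4191 -0.0001  1.0979]
bracket_tabs top [([0.4599, -0.1564, 0.14], 0.84), ([0.4688, -0.1254, 0.1279], 0.2)]
bracket_tabs side [([0.4664, -0.149, 0.1402], 0.88)]
upper_slots top [([0.4685, -0.1544, 0.1404], 0.79)]
upper_slots side [([0.4653, -0.1587, 0.1374], 0.58)]
GO [-0.1546  0.0186  0.0389] [0 0 0]
```

Emit:
play_rows:
  motion:
    - {"travel": [-0.05, 0.006, 0.01], "rot": [0, 0, 0]}
    - {"travel": [-0.1, 0.012, 0.02], "rot": [0, 0, 0]}
    - {"travel": [-0.14, 0.018, 0.039], "rot": [0, 0, 0]}
    - {"travel": [-0.155, 0.0186, 0.039], "rot": [0, 0, 0]}
    - {"travel": [-0.155, 0.0186, 0.039], "rot": [0, 0, 0]}
    - {"travel": [-0.155, 0.0186, 0.039], "rot": [0, 0, 0]}

```text
time: 12.8
tcp_pos: [0.4414, -0.4251, 0.2012]
tool_rot: [3.141, 0.0, 1.486]
contact_force: [0.6, -0.1, -0.7]
finger_gap: 0.0853
grasp_force: 0.0
```

```bash
python3 - <<'E'
from h import *
st()
f=grab_frame("wrist");grab_frame("side")
pp(["jar_center"],("wrist","wrist","side"))
cv2.imwrite("pics/w3.png",f)
E
```

```text
12.8 [ 0.4414 -0.4251  0.2012] [3.1406 0.0003 1.4863] [ 0.6394 -0.131  -0.6522] 0.08527174958676015 0.0 [-0.7668  0.2944  0.104   1.3794  0.0003  0.8885]
jar_center wrist []
jar_center wrist []
jar_center side [([0.4436, -0.4251, 0.0515], 0.61)]
```

View pics/w3.png

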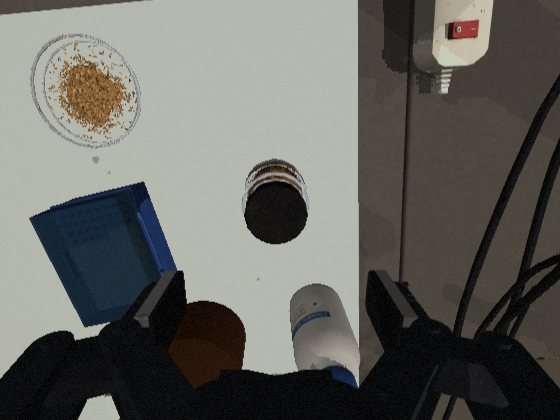

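The lid is centred at (276,212) px, directly under the TCP, and the bottles stand more than 130 mm behind it. I'm descending and gripping the jar.

Emit:
play_rows:
  motion:
    - {"travel": [0.0005, 0.0005, 0.06], "rot": [0, 0, 0]}
    - {"travel": [0.0005, 0.0005, 0.12], "rot": [0, 0, 0]}
    - {"travel": [0.0005, 0.0005, 0.156], "rot": [0, 0, 0]}
    - {"travel": [0.0005, 0.0005, 0.156], "rot": [0, 0, 0]}
    - {"travel": [0.0005, 0.0005, 0.156], "rot": [0, 0, 0]}

```text
time: 13.68
tcp_pos: [0.4422, -0.4265, 0.046]
tool_rot: [3.14, 0.001, 1.485]
contact_force: [0.6, 1.2, 0.9]
finger_gap: 0.0854
grasp_force: 0.0
```

Emit:
play_rows:
  motion:
    - {"travel": [0, 0, 0], "rot": [0, 0, 0]}
    - {"travel": [0, 0, 0], "rot": [0, 0, 0]}
    - {"travel": [0, 0, 0], "rot": [0, 0, 0]}
    - {"travel": [0, 0, 0], "rot": [0, 0, 0]}
  gripper: 0
  grip_force: 40

```text
time: 14.18
tcp_pos: [0.4422, -0.427, 0.0468]
tool_rot: [3.139, 0.003, 1.485]
contact_force: [-0.9, 0.5, 7.5]
finger_gap: 0.0598
grasp_force: 42.3
```

```bash
python3 - <<'E'
from h import *
st()
# clamp axis from slots
y=np.array([.0844,.9964])
ca=np.array([.4640,-.1555])+.096*y
print("clamp_axis",ca)
s=sense(); z0=s["tcp_pos"][2]
go([.435,-.42,.26]); go([.43,-.27,.26]); p=ca+.006*y; go([p[0],p[1],.26]); go([p[0],p[1],z0+.071+.005])
E
```

```text
14.175 [ 0.4422 -0.427   0.0468] [3.1389 0.0027 1.4848] [-0.8541  0.5199  7.4731] 0.05976363669511416 42.3095766431652 [-0.7677  0.3474 -0.167   1.0526 -0.0004  0.8891]
clamp_axis [ 0.4721 -0.0598]
GO [ 0.0058 -0.0072 -0.2133] [0 0 0]
GO [ 0.1548 -0.025  -0.2137] [0 0 0]
GO [ 0.3738 -0.0012 -0.2142] [0 0 0]
GO [ 0.3741 -0.0015 -0.077 ] [0 0 0]
```

Emit:
play_rows:
  motion:
    - {"travel": [0, 0, -0.03], "rot": [0, 0, 0]}
    - {"travel": [0.003, -0.003, -0.08], "rot": [0, 0, 0]}
    - {"travel": [0.006, -0.007, -0.13], "rot": [0, 0, 0]}
    - {"travel": [0.006, -0.007, -0.18], "rot": [0, 0, 0]}
    - {"travel": [0.006, -0.007, -0.214], "rot": [0, 0, 0]}
    - {"travel": [0.006, -0.007, -0.214], "rot": [0, 0, 0]}

```text
time: 14.92
tcp_pos: [0.4359, -0.4203, 0.2619]
tool_rot: [3.136, 0.004, 1.485]
contact_force: [0.1, 0.1, -3.1]
finger_gap: 0.0598
grasp_force: 45.0
```

```bash
python3 - <<'E'
from h import *
st()
f=grab_frame("wrist");grab_frame("side");grab_frame("top")
pp(["jar_center"],("wrist","side","top"))
cv2.imwrite("pics/w4.png",f)
E
```

```text
14.925 [ 0.4359 -0.4203  0.2619] [3.1364 0.0042 1.4848] [ 0.0703  0.1241 -3.141 ] 0.05976699985338494 45.03817348158918 [-0.7672  0.2806  0.2183  1.5018  0.      0.8896]
jar_center wrist []
jar_center side [([0.4344, -0.4185, 0.2651], 0.57)]
jar_center top []
```

View pics/w4.png

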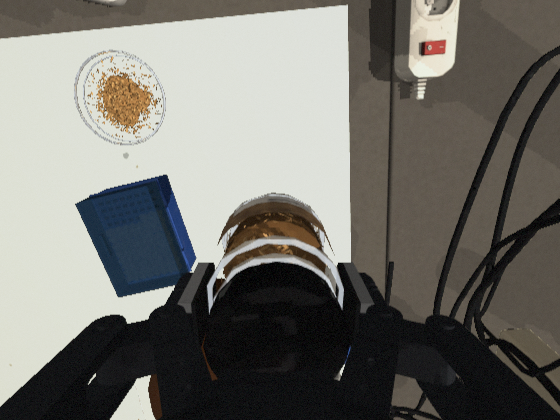

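The jar hangs upright between the pads at column 276, sitting about 2 mm toward tool +x. I'm carrying it above the vee now.

Emit:
play_rows:
  motion:
    - {"travel": [0.04, -0.006, 0], "rot": [0, 0, 0]}
    - {"travel": [0.09, -0.012, 0], "rot": [0, 0, 0]}
    - {"travel": [0.149, -0.019, 0], "rot": [0, 0, 0]}
    - {"travel": [0.205, -0.013, 0], "rot": [0, 0, 0]}
    - {"travel": [0.26, -0.006, 0], "rot": [0, 0, 0]}
    - {"travel": [0.315, 0, 0], "rot": [0, 0, 0]}
    - {"travel": [0.355, 0.005, 0], "rot": [0, 0, 0]}
    - {"travel": [0.366, 0.005, 0], "rot": [0, 0, 0]}
    - {"travel": [0.366, 0.005, 0], "rot": [0, 0, 0]}
    - {"travel": [0.366, 0.005, 0], "rot": [0, 0, 0]}

```text
time: 16.48
tcp_pos: [0.4711, -0.0561, 0.2578]
tool_rot: [-3.141, 0.0, 1.484]
contact_force: [0.2, 0.2, -3.6]
finger_gap: 0.0598
grasp_force: 45.0
```

```bash
python3 - <<'E'
from h import *
st()
grab_frame("side");grab_frame("top");grab_frame("wrist")
pp(["jar_center","bracket_tabs"],("wrist","side","top"))
go([.4725,-.0558,.128],1.485)
E
```

```text
16.475 [ 0.4711 -0.0561  0.2578] [-3.1411  0.0004  1.4836] [ 0.2322  0.2331 -3.6305] 0.05981310493877341 45.00275001511909 [-0.1182  0.0322 -0.0838  1.4553 -0.0005  1.5398]
jar_center wrist []
jar_center side [([0.469, -0.0547, 0.2595], 0.6), ([0.4638, -0.1231, 0.135], 0.42)]
jar_center top []
bracket_tabs wrist []
bracket_tabs side [([0.4655, -0.1593, 0.1354], 0.6), ([0.4719, -0.0523, 0.2626], 0.29)]
bracket_tabs top [([0.4621, -0.1536, 0.1384], 0.84), ([0.4854, 0.1187, 0.1291], 0.21)]
GO [-0.0003  0.0012  0.1301] [ 0.      0.     -0.0006]
```

Emit:
play_rows:
  motion:
    - {"travel": [0.0005, 0.001, 0.05], "rot": [0, 0, 0]}
    - {"travel": [0.0005, 0.001, 0.09], "rot": [0, 0, 0]}
    - {"travel": [0.0005, 0.001, 0.12], "rot": [0, 0, 0]}
    - {"travel": [0.0005, 0.001, 0.132], "rot": [0, 0, 0]}
    - {"travel": [0.0005, 0.001, 0.132], "rot": [0, 0, 0]}
    - {"travel": [0.0005, 0.001, 0.132], "rot": [0, 0, 0]}

```text
time: 17.68
tcp_pos: [0.4733, -0.0548, 0.1275]
tool_rot: [3.139, 0.0, 1.485]
contact_force: [-0.3, -0.2, -3.3]
finger_gap: 0.0599
grasp_force: 45.0
```

Emit:
play_rows:
  motion:
    - {"travel": [0, 0, 0.003], "rot": [0, 0, 0]}
    - {"travel": [0, 0, 0.006], "rot": [0, 0, 0]}
    - {"travel": [0, 0, 0.008], "rot": [0, 0, 0]}
    - {"travel": [0, 0, 0.008], "rot": [0, 0, 0]}
    - {"travel": [0, 0, 0.008], "rot": [0, 0, 0]}

```text
time: 18.3
tcp_pos: [0.4724, -0.0547, 0.1181]
tool_rot: [-3.142, 0.0, 1.485]
contact_force: [-0.0, -0.6, -2.4]
finger_gap: 0.06
grasp_force: 45.0
```

Emit:
play_rows:
  motion:
    - {"travel": [-0.002, 0, 0], "rot": [0, 0, 0]}
    - {"travel": [-0.003, 0, 0.001], "rot": [0, 0, 0]}
    - {"travel": [-0.003, 0, 0.002], "rot": [0, 0, 0]}
    - {"travel": [-0.003, 0, 0.002], "rot": [0, 0, 0]}

```text
time: 18.8
tcp_pos: [0.4722, -0.0571, 0.1178]
tool_rot: [3.14, -0.002, 1.485]
contact_force: [-4.8, 4.8, 10.7]
finger_gap: 0.0598
grasp_force: 46.7
```

Emit:
play_rows:
  motion:
    - {"travel": [0, 0, -0.0005], "rot": [0, 0, 0]}
    - {"travel": [0, 0, -0.001], "rot": [0, 0, 0]}
    - {"travel": [0, 0, -0.001], "rot": [0, 0, 0]}
    - {"travel": [0, 0, -0.001], "rot": [0, 0, 0]}
    - {"travel": [0, 0, -0.03], "rot": [0, 0, 0]}
    - {"travel": [0, 0, -0.09], "rot": [0, 0, 0]}
    - {"travel": [0, 0, -0.14], "rot": [0, 0, 0]}
    - {"travel": [0, 0, -0.14], "rot": [0, 0, 0]}
  gripper: 1

```text
time: 19.8
tcp_pos: [0.474, -0.058, 0.2602]
tool_rot: [3.134, 0.0, 1.485]
contact_force: [-0.5, -0.8, -0.2]
finger_gap: 0.0857
grasp_force: 0.0
```

```bash
python3 - <<'E'
from h import *
st()
f=grab_frame("wrist");grab_frame("side");grab_frame("top")
pp(["jar_center","bracket_tabs"],("wrist","side","top"))
pp(["bar_grip","bar_mouth"],("top",))
grab_frame("top"); pp(["bar_grip","bar_mouth"],("top",))
cv2.imwrite("pics/w5.png",f)
go([.361,.302,.2],1.837)
E
```

```text
19.8 [ 0.474  -0.058   0.2602] [3.1345 0.0003 1.4848] [-0.4873 -0.7551 -0.175 ] 0.0856892303920468 0.0 [-0.1217  0.0318 -0.079   1.4528 -0.0001  1.5351]
jar_center wrist []
jar_center side [([0.4687, -0.0546, 0.1248], 0.81), ([0.4717, 0.1415, 0.1312], 0.24)]
jar_center top []
bracket_tabs wrist [([0.4659, -0.153, 0.1352], 0.69)]
bracket_tabs side [([0.4655, -0.1511, 0.138], 0.82)]
bracket_tabs top [([0.4609, -0.1558, 0.1387], 0.75)]
bar_grip top [([0.3625, 0.3011, 0.0113], 0.62)]
bar_mouth top [([0.4741, 0.3327, 0.012], 0.75)]
bar_grip top [([0.361, 0.3033, 0.0167], 0.89)]
bar_mouth top [([0.471, 0.3339, 0.0112], 0.9)]
GO [ 0.3489 -0.1416  0.056 ] [-0.0002 -0.     -0.3522]
```

View pics/w5.png

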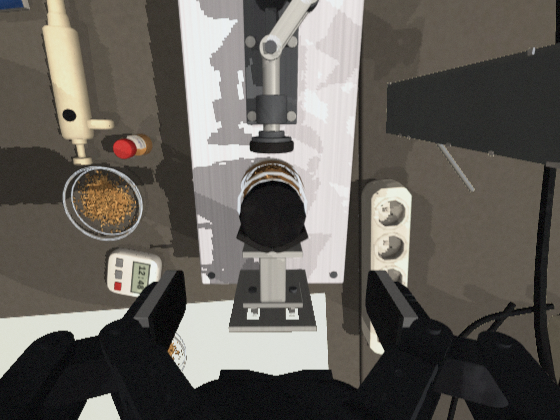

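The jar stands in the vee and the bracket tabs show through the slots at (263,313) and (292,313) px. The clamp pad at (271,145) is still clear of the jar. Next is the bar; I'm turning the tool the long way so the camera faces the bar's mouth.

Emit:
play_rows:
  motion:
    - {"travel": [0.04, -0.016, 0], "rot": [0, 0, -0.185]}
    - {"travel": [0.085, -0.034, 0], "rot": [0, 0, -0.37]}
    - {"travel": [0.13, -0.052, 0], "rot": [0, 0, -0.555]}
    - {"travel": [0.175, -0.07, 0], "rot": [0, 0, -0.74]}
    - {"travel": [0.22, -0.09, 0], "rot": [0, 0, -0.925]}
    - {"travel": [0.265, -0.108, 0], "rot": [0, 0, -1.11]}
    - {"travel": [0.31, -0.126, 0.02], "rot": [0, 0, -1.295]}
    - {"travel": [0.349, -0.142, 0.04], "rot": [0, 0, -1.48]}
    - {"travel": [0.349, -0.142, 0.056], "rot": [0, 0, -1.665]}
    - {"travel": [0.349, -0.142, 0.056], "rot": [0, 0, -1.85]}
    - {"travel": [0.349, -0.142, 0.056], "rot": [0, 0, -2.035]}
    - {"travel": [0.349, -0.142, 0.056], "rot": [0, 0, -2.2]}

```text
time: 22.0
tcp_pos: [0.3606, 0.3022, 0.2]
tool_rot: [-3.142, -0.0, -2.593]
contact_force: [0.3, -0.3, 0.1]
finger_gap: 0.0856
grasp_force: 0.0
```

Emit:
play_rows:
  motion:
    - {"travel": [0, 0, 0], "rot": [0, 0, -0.185]}
    - {"travel": [0, 0, 0], "rot": [0, 0, -0.37]}
    - {"travel": [0, 0, 0], "rot": [0, 0, -0.555]}
    - {"travel": [0, 0, 0], "rot": [0, 0, -0.74]}
    - {"travel": [0, 0, 0], "rot": [0, 0, -0.925]}
    - {"travel": [0, 0, 0], "rot": [0, 0, -1.11]}
    - {"travel": [0, 0, 0], "rot": [0, 0, -1.295]}
    - {"travel": [0, 0, 0], "rot": [0, 0, -1.48]}
    - {"travel": [0, 0, 0], "rot": [0, 0, -1.665]}
    - {"travel": [0, 0, 0], "rot": [0, 0, -1.85]}
    - {"travel": [0, 0, 0], "rot": [0, 0, -2.035]}
    - {"travel": [0, 0, 0], "rot": [0, 0, -2.2]}

```text
time: 23.5
tcp_pos: [0.3606, 0.3022, 0.2001]
tool_rot: [-3.142, -0.0, -0.393]
contact_force: [-0.5, -0.4, -0.3]
finger_gap: 0.0856
grasp_force: 0.0
```

```bash
python3 - <<'E'
from h import *
st(); go([.361,.302,.15],.275)
E
```

```text
23.5 [0.3606 0.3022 0.2001] [-3.1416 -0.     -0.3928] [-0.4884 -0.3536 -0.2879] 0.08560441706553645 0.0 [ 0.6974  0.0247 -0.2175  1.3285 -0.     -2.0514]
GO [0.0004 0.     0.0501] [-0.     -0.     -0.6678]
```

Emit:
play_rows:
  motion:
    - {"travel": [0, 0, 0.02], "rot": [0, 0, -0.185]}
    - {"travel": [0, 0, 0.05], "rot": [0, 0, -0.37]}
    - {"travel": [0, 0, 0.05], "rot": [0, 0, -0.555]}
    - {"travel": [0, 0, 0.05], "rot": [0, 0, -0.668]}
    - {"travel": [0, 0, 0.05], "rot": [0, 0, -0.668]}
    - {"travel": [0, 0, 0.05], "rot": [0, 0, -0.668]}

```text
time: 24.25
tcp_pos: [0.3607, 0.3022, 0.1502]
tool_rot: [-3.142, -0.0, 0.268]
contact_force: [-0.6, -0.2, -0.5]
finger_gap: 0.0856
grasp_force: 0.0
```

```bash
python3 - <<'E'
from h import *
st()
f=grab_frame("wrist")
pp(["bar_grip","bar_mouth"],("wrist","wrist"))
cv2.imwrite("pics/w6.png",f)
E
```

```text
24.25 [0.3607 0.3022 0.1502] [-3.1415 -0.0002  0.2677] [-0.6262 -0.1865 -0.5055] 0.08563749495357952 0.0 [ 0.6974  0.0363 -0.3153  1.219  -0.     -2.7119]
bar_grip wrist [([0.3581, 0.3012, 0.0122], 0.6)]
bar_grip wrist [([0.3581, 0.3012, 0.0122], 0.6)]
bar_mouth wrist [([0.4637, 0.3283, 0.0126], 0.75)]
bar_mouth wrist [([0.4637, 0.3283, 0.0126], 0.75)]
```

View pics/w6.png

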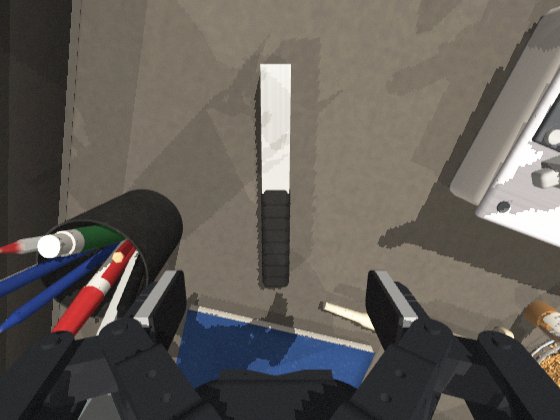

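The bar is centred at column 276 and parallel to the image, with its mouth at row 65. A pencil cup stands close to the left finger, so I'm going down with a half-open gripper.

Emit:
play_rows:
  motion:
    - {"travel": [-0.002, 0, 0], "rot": [0, 0, 0]}
    - {"travel": [-0.002, 0, 0.02], "rot": [0, 0, 0]}
    - {"travel": [-0.002, 0, 0.08], "rot": [0, 0, 0]}
    - {"travel": [-0.002, 0, 0.13], "rot": [0, 0, 0]}
    - {"travel": [-0.002, 0, 0.145], "rot": [0, 0, 0]}
    - {"travel": [-0.002, 0, 0.145], "rot": [0, 0, 0]}
    - {"travel": [-0.002, 0, 0.145], "rot": [0, 0, 0]}
  gripper: 0.5

```text
time: 25.38
tcp_pos: [0.36, 0.3027, 0.0071]
tool_rot: [-3.14, -0.003, 0.27]
contact_force: [-1.1, -0.5, -0.2]
finger_gap: 0.0427
grasp_force: 0.0
```

Emit:
play_rows:
  motion:
    - {"travel": [0, 0, 0], "rot": [0, 0, 0]}
    - {"travel": [0, 0, 0], "rot": [0, 0, 0]}
    - {"travel": [0, 0, 0], "rot": [0, 0, 0]}
    - {"travel": [0, 0, 0], "rot": [0, 0, 0]}
  gripper: 0
  grip_force: 100

```text
time: 25.88
tcp_pos: [0.3599, 0.3026, 0.0073]
tool_rot: [-3.14, -0.003, 0.27]
contact_force: [-0.7, -1.5, 7.8]
finger_gap: 0.0243
grasp_force: 98.5
```

```bash
python3 - <<'E'
from h import *
st()
y=np.array([.0844,.9964])
for a in (-42,23.7):
    th=np.deg2rad(-a)-.0845  # ccw angle of stub from +y
    d=np.array([-np.sin(th),np.cos(th)])
    P=np.array([.487,.1195]); print(a,d,"tip",P+.078*d,"grip on",P+.143*d,"pre",P+.143*d+.08*d,"baryaw",np.arctan2(-d[1],-d[0]))
s=sense();print(s['tcp_pos'])
E
```

```text
25.875 [0.3599 0.3026 0.0073] [-3.1402 -0.0033  0.2696] [-0.7117 -1.5378  7.8268] 0.024259700370999483 98.51376414299011 [ 0.6992  0.1252 -0.5495  0.8924 -0.0001 -2.712 ]
-42 [-0.604  0.797] tip [0.4399 0.1817] grip on [0.4006 0.2335] pre [0.3523 0.2972] baryaw -0.9222580409572783
23.7 [0.4778 0.8785] tip [0.5243 0.188 ] grip on [0.5553 0.2451] pre [0.5935 0.3154] baryaw -2.0689393595175525
[0.3599 0.3026 0.0073]
```

```bash
python3 - <<'E'
from h import *
f=cv2.imread("pics/top0.png")
print(bp("top",[[117,252],[98,252],[137,252],[117,235],[117,270]],.09)[:,:2])
cv2.imwrite("pics/cup.png",np.hstack([cv2.resize(f[215:305,70:190],None,fx=4,fy=4,interpolation=cv2.INTER_CUBIC)]))
K=camera_info("top");Rc=R.from_euler("xyz",K["attitude"])
for p in ([.366,.279,.13],[.315,.346,.13],[.303,.363,.13]):
    c=Rc.inv().apply(np.array(p)-K["eye"]);u=K["fx"]*c[0]/c[2]+K["cx"];v=K["fy"]*c[1]/c[2]+K["cy"]
    print(p,u,v,"crop",(u-70)*4,(v-215)*4)
E
```

```text
[[0.2953 0.4168]
 [0.2927 0.4737]
 [0.2981 0.3568]
 [0.3469 0.4225]
 [0.2414 0.4108]]
[0.366, 0.279, 0.13] 161.91968425580262 228.59119907771264 crop 367.6787370232105 54.36479631085058
[0.315, 0.346, 0.13] 137.5497099083569 244.61197488950825 crop 270.1988396334276 118.44789955803299
[0.303, 0.363, 0.13] 131.34886735148132 248.39286716656295 crop 245.39546940592527 133.5714686662518
```

View pics/cup.png

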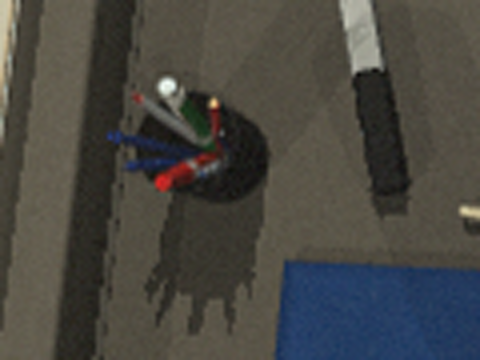

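The cup rim ends at about (268,155) in the crop. The bar's tail at its pre-insertion pose projects near (270,118), above rim height and clear of the pens. I'm lifting, turning and looking with the networks only.

Emit:
play_rows:
  motion:
    - {"travel": [0, 0, -0.05], "rot": [0, 0, 0]}
    - {"travel": [0, 0, -0.11], "rot": [0, 0, 0]}
    - {"travel": [0, 0.005, -0.17], "rot": [0, 0, 0]}
    - {"travel": [-0.001, 0.012, -0.2], "rot": [0, 0, 0.18]}
    - {"travel": [-0.002, 0.0225, -0.2], "rot": [0, 0, 0.36]}
    - {"travel": [-0.002, 0.0225, -0.2], "rot": [0, 0, 0.54]}
    - {"travel": [-0.002, 0.0225, -0.2], "rot": [0, 0, 0.72]}
    - {"travel": [-0.002, 0.0225, -0.2], "rot": [0, 0, 0.9]}
    - {"travel": [-0.002, 0.0225, -0.183], "rot": [0, 0, 1.08]}
    - {"travel": [-0.002, 0.0225, -0.165], "rot": [0, 0, 1.192]}
    - {"travel": [-0.002, 0.0225, -0.152], "rot": [0, 0, 1.192]}
    - {"travel": [-0.002, 0.0225, -0.152], "rot": [0, 0, 1.192]}

```text
time: 27.38
tcp_pos: [0.3623, 0.279, 0.1566]
tool_rot: [3.14, -0.0, -0.921]
contact_force: [0.5, -0.1, -2.1]
finger_gap: 0.0239
grasp_force: 99.2
```

```bash
cat > m.py <<'E'
from h import *
st(); s=sense()
Rt=R.from_euler("xyz",s["tool_rot"])
for c in ("wrist","wrist","top","top"):
    grab_frame(c)
    for l in ("bar_mouth","stub_tip","stub_shoulder","bar_grip","lever_pivot"):
        r=pinpoint(l,c)
        if r:
            p=np.array(r[0]["centre"]); print(c,l,p,"tool:",Rt.inv().apply(p-s["tcp_pos"]),round(r[0]["conf"],2))
cv2.imwrite("pics/w7.png",grab_frame("wrist"))
E
python3 m.py
```

```text
27.375 [0.3623 0.279  0.1566] [ 3.1402 -0.     -0.9205] [ 0.48   -0.0685 -2.0665] 0.023899597175264114 99.19223427772522 [ 0.6563  0.0106 -0.3276  1.2339 -0.     -1.5648]
wrist bar_mouth [0.4268 0.189  0.1594] tool: [ 0.1107  0.0032 -0.0028] 0.97
wrist bar_grip [0.3618 0.2789 0.1604] tool: [-0.0002  0.0005 -0.0038] 0.69
wrist bar_mouth [0.4261 0.1842 0.1627] tool: [ 0.1141  0.0066 -0.0061] 0.98
wrist stub_tip [0.4388 0.1775 0.1257] tool: [0.1271 0.0005 0.0309] 0.58
wrist bar_grip [0.3629 0.2795 0.1615] tool: [ 0.     -0.0008 -0.0049] 0.61
wrist lever_pivot [0.4354 0.18   0.1288] tool: [0.1231 0.0017 0.0278] 0.41
top bar_mouth [0.4346 0.1903 0.1617] tool: [ 0.1144 -0.0038 -0.0051] 0.55
top stub_tip [0.4367 0.1798 0.1277] tool: [0.124  0.0008 0.0289] 0.69
top stub_shoulder [0.469  0.1412 0.1311] tool: [ 0.1743 -0.0015  0.0255] 0.64
top bar_grip [0.3657 0.2788 0.1651] tool: [ 0.0023 -0.0026 -0.0085] 0.84
top lever_pivot [0.4882 0.1207 0.1298] tool: [ 0.2023 -0.0044  0.0268] 0.73
top bar_mouth [0.4362 0.1871 0.1641] tool: [ 0.1179 -0.0032 -0.0075] 0.81
top stub_tip [0.4358 0.1812 0.1275] tool: [0.1224 0.0007 0.0291] 0.69
top stub_shoulder [0.4678 0.1422 0.1346] tool: [ 0.1728 -0.0012  0.022 ] 0.59
top bar_grip [0.3675 0.2808 0.1652] tool: [ 0.0018 -0.0052 -0.0086] 0.73
top lever_pivot [0.4882 0.1198 0.1291] tool: [ 0.203  -0.0038  0.0275] 0.95
```

Emit:
play_rows:
  motion:
    - {"travel": [0, 0.0005, 0.015], "rot": [0, 0, 0]}
    - {"travel": [0, 0.0005, 0.03], "rot": [0, 0, 0]}
    - {"travel": [0, 0.0005, 0.032], "rot": [0, 0, 0]}
    - {"travel": [0, 0.0005, 0.032], "rot": [0, 0, 0]}
    - {"travel": [0.006, 0.0005, 0.032], "rot": [0, 0, 0]}
    - {"travel": [0.012, 0.0005, 0.032], "rot": [0, 0, 0]}
    - {"travel": [0.018, 0.0005, 0.032], "rot": [0, 0, 0]}
    - {"travel": [0.022, 0.0005, 0.032], "rot": [0, 0, 0]}
    - {"travel": [0.022, 0.0005, 0.032], "rot": [0, 0, 0]}

```text
time: 29.75
tcp_pos: [0.3759, 0.2613, 0.1252]
tool_rot: [-3.141, 0.0, -0.923]
contact_force: [-0.4, -0.6, -2.2]
finger_gap: 0.0237
grasp_force: 99.2
```

```bash
python3 m.py
```

```text
29.75 [0.3759 0.2613 0.1252] [-3.1415  0.0001 -0.9231] [-0.35   -0.5523 -2.2322] 0.023677870069688654 99.22074437141418 [ 0.6074  0.0222 -0.3857  1.1627  0.0001 -1.6111]
wrist bar_mouth [0.4384 0.1686 0.128 ] tool: [ 0.1116  0.0061 -0.0029] 0.8
wrist bar_grip [0.3765 0.2601 0.131 ] tool: [ 0.0013  0.0003 -0.0058] 0.82
wrist bar_mouth [0.4412 0.1669 0.1306] tool: [ 0.1147  0.0049 -0.0055] 0.84
wrist bar_grip [0.3736 0.2623 0.1293] tool: [-0.0022  0.0013 -0.0041] 0.93
top bar_mouth [0.4471 0.1718 0.1279] tool: [ 0.1143 -0.0027 -0.0028] 0.91
top stub_tip [0.4326 0.1828 0.1276] tool: [ 0.0968  0.0022 -0.0025] 0.57
top stub_shoulder [0.4672 0.1416 0.1319] tool: [ 0.1505 -0.0006 -0.0068] 0.8
top bar_grip [0.3794 0.2632 0.131 ] tool: [ 0.0006 -0.0039 -0.0058] 0.84
top lever_pivot [0.4873 0.1197 0.1281] tool: [ 0.1801 -0.0034 -0.003 ] 0.62
top bar_mouth [0.4459 0.1712 0.1272] tool: [ 0.1141 -0.0014 -0.0021] 0.77
top stub_tip [0.434  0.1812 0.1271] tool: [ 0.0989  0.002  -0.002 ] 0.86
top stub_shoulder [0.4667 0.1394 0.1334] tool: [ 0.152   0.0012 -0.0083] 0.69
top lever_pivot [0.4872 0.1221 0.1304] tool: [ 0.1782 -0.0047 -0.0053] 0.61
```

Emit:
play_rows:
  motion:
    - {"travel": [0.006, 0, 0], "rot": [0, 0, 0]}
    - {"travel": [0.012, 0, 0], "rot": [0, 0, 0]}
    - {"travel": [0.018, 0, 0], "rot": [0, 0, 0]}
    - {"travel": [0.024, 0, 0], "rot": [0, 0, 0]}
    - {"travel": [0.028, 0, 0], "rot": [0, 0, 0]}
    - {"travel": [0.028, 0, 0], "rot": [0, 0, 0]}

```text
time: 31.75
tcp_pos: [0.3928, 0.239, 0.1251]
tool_rot: [3.142, 0.0, -0.923]
contact_force: [0.2, 0.1, -2.5]
finger_gap: 0.0239
grasp_force: 99.2
```

Emit:
play_rows:
  motion:
    - {"travel": [0.003, 0, 0], "rot": [0, 0, 0]}
    - {"travel": [0.006, 0, 0], "rot": [0, 0, 0]}
    - {"travel": [0.008, 0, 0], "rot": [0, 0, 0]}
    - {"travel": [0.008, 0, 0], "rot": [0, 0, 0]}
    - {"travel": [0.008, 0, 0], "rot": [0, 0, 0]}

```text
time: 32.38
tcp_pos: [0.3974, 0.2329, 0.1251]
tool_rot: [3.142, 0.0, -0.922]
contact_force: [-1.1, 0.6, -1.7]
finger_gap: 0.0241
grasp_force: 99.2
```

```bash
python3 - <<'E'
from h import *
st()
for i in range(2):
  grab_frame("top");grab_frame("side")
  pp(["bar_mouth","stub_shoulder","lever_pivot"],("top","side"))
E
```

```text
32.375 [0.3974 0.2329 0.1251] [ 3.1415  0.0001 -0.9223] [-1.125   0.5589 -1.6567] 0.02407609842088427 99.22032594680786 [ 0.5301  0.0276 -0.3804  1.1629  0.0001 -1.6891]
bar_mouth top [([0.4716, 0.1434, 0.1304], 0.7)]
bar_mouth side [([0.4677, 0.1401, 0.1334], 0.65)]
stub_shoulder top [([0.4667, 0.1431, 0.135], 0.76)]
stub_shoulder side [([0.4742, 0.1439, 0.1275], 0.61)]
lever_pivot top [([0.488, 0.1168, 0.1299], 0.93)]
lever_pivot side [([0.4852, 0.1201, 0.13], 0.76)]
bar_mouth top [([0.4698, 0.1423, 0.1304], 0.61)]
bar_mouth side [([0.4716, 0.1415, 0.1354], 0.62)]
stub_shoulder top [([0.4683, 0.1384, 0.1332], 0.86)]
stub_shoulder side [([0.4723, 0.1369, 0.1278], 0.56)]
lever_pivot top [([0.4887, 0.1194, 0.1269], 0.6)]
lever_pivot side [([0.4858, 0.1163, 0.1324], 0.66)]
```

The bar is on the stub to within about 2 mm of the shoulder. I'm swinging it about the pivot, first half.

Emit:
play_rows:
  motion:
    - {"travel": [0.001, 0, 0], "rot": [0, 0, 0]}
    - {"travel": [0.0017, -0.0144, 0], "rot": [0, 0, 0.1]}
    - {"travel": [0.0039, -0.0287, 0], "rot": [0, 0, 0.2]}
    - {"travel": [0.0075, -0.0427, 0], "rot": [0, 0, 0.3]}
    - {"travel": [0.012, -0.0563, 0], "rot": [0, 0, 0.4]}
    - {"travel": [0.0183, -0.0693, 0], "rot": [0, 0, 0.5]}
    - {"travel": [0.0258, -0.0816, 0], "rot": [0, 0, 0.6]}
    - {"travel": [0.0258, -0.0816, 0], "rot": [0, 0, 0.6]}

```text
time: 34.17
tcp_pos: [0.4739, 0.2616, 0.1238]
tool_rot: [3.131, 0.001, -1.524]
contact_force: [-16.8, 2.8, 3.8]
finger_gap: 0.0237
grasp_force: 100.2
```

```bash
python3 - <<'E'
from h import *
st();s=sense();P=np.array([.4865,.1192]);v=s["tcp_pos"][:2]-P
print(np.linalg.norm(v),"phi",np.pi/2-.0845+np.deg2rad(42)-np.arctan2(v[1],v[0]))
grab_frame("top");grab_frame("side")
pp(["bar_mouth","stub_shoulder","jar_center","lever_pivot"],("top","side"))
E
```

```text
34.175 [0.4739 0.2616 0.1238] [ 3.1315  0.0008 -1.5236] [-16.8188   2.8087   3.7801] 0.023665111834545803 100.17366528511047 [ 0.5016  0.1846 -0.2065  1.1885  0.0051 -1.1165]
0.14292243100112792 phi 0.5600337189333295
bar_mouth top [([0.482, 0.1459, 0.1314], 0.62), ([0.4775, 0.2627, 0.1317], 0.38)]
bar_mouth side []
stub_shoulder top [([0.4776, 0.1456, 0.1324], 0.75)]
stub_shoulder side []
jar_center top [([0.472, -0.0579, 0.1237], 0.78)]
jar_center side []
lever_pivot top [([0.465, -0.1545, 0.1378], 0.19)]
lever_pivot side []
```

Emit:
play_rows:
  motion:
    - {"travel": [0.0007, -0.0144, 0], "rot": [0, 0, 0.1]}
    - {"travel": [0.0029, -0.0287, 0], "rot": [0, 0, 0.2]}
    - {"travel": [0.0065, -0.0427, 0], "rot": [0, 0, 0.3]}
    - {"travel": [0.0114, -0.0563, 0], "rot": [0, 0, 0.4]}
    - {"travel": [0.0177, -0.0693, 0], "rot": [0, 0, 0.5]}
    - {"travel": [0.0252, -0.0816, 0], "rot": [0, 0, 0.6]}
    - {"travel": [0.0252, -0.0816, 0], "rot": [0, 0, 0.6]}
    - {"travel": [0.0252, -0.0816, 0], "rot": [0, 0, 0.6]}

```text
time: 35.67
tcp_pos: [0.5606, 0.2411, 0.125]
tool_rot: [3.141, 0.001, -2.121]
contact_force: [-1.0, 4.5, -3.3]
finger_gap: 0.0242
grasp_force: 99.4
```

```bash
python3 - <<'E'
from h import *
st();s=sense();P=np.array([.4865,.1192]);v=s["tcp_pos"][:2]-P
print(np.linalg.norm(v),"phi",np.pi/2-.0845+np.deg2rad(42)-np.arctan2(v[1],v[0]))
grab_frame("top");grab_frame("side")
pp(["bar_mouth","stub_shoulder","jar_center"],("top","side"))
E
```

```text
35.675 [0.5606 0.2411 0.125 ] [ 3.1407  0.0009 -2.1208] [-1.0074  4.5392 -3.3022] 0.024187283552536888 99.38150882720947 [ 0.4055  0.3043 -0.0499  1.2164  0.0012 -0.6153]
0.142618948628457 phi 1.1948441863781716
bar_mouth top [([0.5026, 0.1446, 0.1307], 0.48)]
bar_mouth side [([0.5008, 0.1443, 0.1325], 0.95)]
stub_shoulder top [([0.4997, 0.142, 0.13], 0.87)]
stub_shoulder side [([0.5026, 0.1425, 0.1296], 0.61)]
jar_center top [([0.4702, -0.057, 0.1254], 0.74)]
jar_center side [([0.4718, -0.0583, 0.1224], 0.58)]
```

Emit:
play_rows:
  motion:
    - {"travel": [0.0002, -0.005, 0], "rot": [0, 0, 0.035]}
    - {"travel": [0.0003, -0.008, 0], "rot": [0, 0, 0.055]}
    - {"travel": [0.0003, -0.008, 0], "rot": [0, 0, 0.055]}

```text
time: 36.45
tcp_pos: [0.5649, 0.2386, 0.1248]
tool_rot: [3.134, 0.002, -2.176]
contact_force: [-8.2, 11.9, -1.2]
finger_gap: 0.024
grasp_force: 99.7
```

Emit:
play_rows:
  motion:
    - {"travel": [0.0003, 0.006, 0], "rot": [0, 0, -0.04]}
    - {"travel": [0.0005, 0.0125, 0], "rot": [0, 0, -0.085]}
    - {"travel": [0.0005, 0.0125, 0], "rot": [0, 0, -0.085]}
    - {"travel": [0.0005, 0.0125, 0], "rot": [0, 0, -0.085]}

```text
time: 36.95
tcp_pos: [0.5571, 0.2427, 0.1252]
tool_rot: [-3.141, 0.001, -2.093]
contact_force: [1.0, 3.6, -2.4]
finger_gap: 0.024
grasp_force: 99.5
```

Emit:
play_rows:
  motion:
    - {"travel": [-0.007, 0, 0], "rot": [0, 0, 0]}
    - {"travel": [-0.014, 0, 0], "rot": [0, 0, 0]}
    - {"travel": [-0.02, 0, 0], "rot": [0, 0, 0]}
    - {"travel": [-0.02, 0, 0], "rot": [0, 0, 0]}

```text
time: 37.45
tcp_pos: [0.567, 0.2603, 0.1248]
tool_rot: [3.142, -0.0, -2.092]
contact_force: [-0.5, -0.4, -1.8]
finger_gap: 0.0237
grasp_force: 99.5
```

Emit:
play_rows:
  motion:
    - {"travel": [-0.01, 0, 0], "rot": [0, 0, 0]}
    - {"travel": [-0.02, 0, 0], "rot": [0, 0, 0]}
    - {"travel": [-0.03, 0, 0], "rot": [0, 0, 0]}
    - {"travel": [-0.04, 0, 0], "rot": [0, 0, 0]}
    - {"travel": [-0.048, 0, 0], "rot": [0, 0, 0]}
    - {"travel": [-0.048, 0, 0], "rot": [0, 0, 0]}

```text
time: 38.2
tcp_pos: [0.591, 0.3022, 0.1248]
tool_rot: [3.142, -0.0, -2.092]
contact_force: [0.2, -0.2, -3.3]
finger_gap: 0.0238
grasp_force: 99.5
```

```bash
python3 - <<'E'
from h import *
st()
grab_frame("top");grab_frame("side")
pp(["bar_mouth","stub_tip","jar_center","bracket_tabs"],("top","side"))
go([.45,.31,.15],-2.09)
go([.40,.30,.05],-2.09+.55)
E
```

```text
38.2 [0.591  0.3022 0.1248] [ 3.1415 -0.0002 -2.0919] [ 0.2464 -0.1566 -3.2988] 0.023809851797112702 99.52796816825867 [ 0.4727  0.4062  0.0932  1.258  -0.     -0.577 ]
bar_mouth top [([0.5376, 0.2062, 0.1287], 0.52)]
bar_mouth side [([0.5347, 0.2033, 0.1293], 0.89)]
stub_tip top [([0.5211, 0.1858, 0.1302], 0.78)]
stub_tip side [([0.5254, 0.194, 0.13], 0.72)]
jar_center top [([0.47, -0.0611, 0.1274], 0.57), ([0.4746, -0.0121, -0.0], 0.2)]
jar_center side []
bracket_tabs top [([0.4584, -0.1543, 0.141], 0.85), ([0.5898, 0.3052, 0.1314], 0.74)]
bracket_tabs side []
GO [ 0.0627  0.1262 -0.0248] [-0.0001  0.0001 -0.0025]
GO [0.0963 0.1646 0.0752] [-0.0001  0.0001 -0.5525]
```

The bar is off the stub, and the stub tip sits at the closed position. I'm carrying the bar back and laying it on the bench.

Emit:
play_rows:
  motion:
    - {"travel": [0.01, 0.03, -0.01], "rot": [0, 0, 0.1]}
    - {"travel": [0.03, 0.065, -0.01], "rot": [0, 0, 0.25]}
    - {"travel": [0.05, 0.1, -0.01], "rot": [0, 0, 0.4]}
    - {"travel": [0.082, 0.139, 0], "rot": [0, 0, 0.55]}
    - {"travel": [0.082, 0.139, 0.03], "rot": [0, 0, 0.7]}
    - {"travel": [0.082, 0.139, 0.07], "rot": [0, 0, 0.7]}
    - {"travel": [0.082, 0.139, 0.1], "rot": [0, 0, 0.7]}
    - {"travel": [0.082, 0.139, 0.108], "rot": [0, 0, 0.7]}
    - {"travel": [0.082, 0.139, 0.108], "rot": [0, 0, 0.7]}
    - {"travel": [0.082, 0.139, 0.108], "rot": [0, 0, 0.7]}

```text
time: 39.95
tcp_pos: [0.4303, 0.3004, 0.0186]
tool_rot: [3.141, 0.002, -2.792]
contact_force: [-0.0, -0.2, -1.9]
finger_gap: 0.0237
grasp_force: 99.7
```

Emit:
play_rows:
  motion:
    - {"travel": [0, 0, 0.003], "rot": [0, 0, 0]}
    - {"travel": [0, 0, 0.006], "rot": [0, 0, 0]}
    - {"travel": [0, 0, 0.0085], "rot": [0, 0, 0]}
    - {"travel": [0, 0, 0.0085], "rot": [0, 0, 0]}
    - {"travel": [0, 0, 0.0085], "rot": [0, 0, 0]}

```text
time: 40.58
tcp_pos: [0.4294, 0.2998, 0.0086]
tool_rot: [-3.142, -0.0, -2.792]
contact_force: [-0.1, -0.0, -1.6]
finger_gap: 0.0237
grasp_force: 99.7
```

Emit:
play_rows:
  motion:
    - {"travel": [0, 0, 0.001], "rot": [0, 0, 0]}
    - {"travel": [0, 0, 0.002], "rot": [0, 0, 0]}
    - {"travel": [0, 0, 0.002], "rot": [0, 0, 0]}
    - {"travel": [0, 0, 0.002], "rot": [0, 0, 0]}

```text
time: 41.08
tcp_pos: [0.4295, 0.2999, 0.0073]
tool_rot: [3.141, 0.001, -2.792]
contact_force: [-2.2, -1.3, 5.3]
finger_gap: 0.0238
grasp_force: 100.8
```

Bench contact. I'm releasing the bar and retreating straight up.

Emit:
play_rows:
  motion:
    - {"travel": [0, 0, 0], "rot": [0, 0, 0]}
    - {"travel": [0, 0, 0], "rot": [0, 0, 0]}
    - {"travel": [0, 0, 0], "rot": [0, 0, 0]}
    - {"travel": [0, 0, -0.03], "rot": [0, 0, 0]}
    - {"travel": [0, 0, -0.09], "rot": [0, 0, 0]}
    - {"travel": [0, 0, -0.15], "rot": [0, 0, 0]}
    - {"travel": [0, 0, -0.19], "rot": [0, 0, 0]}
    - {"travel": [0, 0, -0.19], "rot": [0, 0, 0]}
    - {"travel": [0, 0, -0.19], "rot": [0, 0, 0]}
  gripper: 0.6

```text
time: 42.2
tcp_pos: [0.4292, 0.2997, 0.1958]
tool_rot: [-3.141, -0.001, -2.792]
contact_force: [-0.8, -0.9, -1.0]
finger_gap: 0.0514
grasp_force: 0.0
```

```bash
python3 - <<'E'
from h import *
st()
for i in range(2):
  grab_frame("top");grab_frame("side");grab_frame("wrist")
  pp(["stub_tip","stub_shoulder","jar_center","bracket_tabs"],("top","side"))
  pp(["bar_grip","bar_mouth"],("top","wrist"))
E
```

```text
42.2 [0.4292 0.2997 0.1958] [-3.1414 -0.0008 -2.7924] [-0.8202 -0.8895 -0.9669] 0.05140284746215589 0.0 [ 0.6095  0.1255 -0.1175  1.3285  0.      0.2603]
stub_tip top [([0.5188, 0.1891, 0.1274], 0.57), ([0.4747, -0.0117, -0.0002], 0.27)]
stub_tip side [([0.5262, 0.1929, 0.1305], 0.73)]
stub_shoulder top [([0.4943, 0.1405, 0.1302], 0.54)]
stub_shoulder side [([0.503, 0.1385, 0.1328], 0.66)]
jar_center top [([0.4722, -0.0559, 0.1282], 0.86), ([0.473, -0.0646, 0.0769], 0.38)]
jar_center side []
bracket_tabs top [([0.4629, -0.1534, 0.1433], 0.58)]
bracket_tabs side []
bar_grip top []
bar_grip wrist [([0.4289, 0.2974, 0.0109], 0.95)]
bar_mouth top [([0.4767, -0.0148, 0.0018], 0.72)]
bar_mouth wrist [([0.3166, 0.2642, 0.0114], 0.89)]
stub_tip top [([0.5202, 0.1884, 0.1286], 0.55)]
stub_tip side [([0.525, 0.195, 0.1301], 0.83), ([0.3242, 0.2584, 0.0137], 0.44)]
stub_shoulder top [([0.5002, 0.1408, 0.1321], 0.79), ([0.4298, 0.3001, 0.0144], 0.37)]
stub_shoulder side [([0.4999, 0.1421, 0.1312], 0.63)]
jar_center top [([0.4716, -0.0599, 0.1261], 0.96)]
jar_center side []
bracket_tabs top [([0.4629, -0.1558, 0.1416], 0.75), ([0.4329, 0.3012, 0.0155], 0.45)]
bracket_tabs side []
bar_grip top [([0.4314, 0.301, 0.0117], 0.59), ([0.4713, -0.0599, 0.1246], 0.27)]
bar_grip wrist [([0.4317, 0.2974, 0.0119], 0.62)]
bar_mouth top []
bar_mouth wrist [([0.3176, 0.2597, 0.0123], 0.61)]
```

```bash
python3 -c "
from plant import *
print(sign_off())"
```

```text
the job is handed in; nothing more can be done
None
```

I handed the job in at about 43 s, but no verdict came back. By the last readings the bracket is home, the jar is pinned in the vee, the clamp is locked and the bar lies flat on the bench; I viewed 12 pictures, two over the limit of 10.

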